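# Lock the comb clamp until its knob clicks

## Task

The long, fine-toothed marbling comb has been laid in its bench clamp and must be locked for the next sheet: turn the black wing knob of that clamp clockwise (seen from above) until it clicks past its detent and its bar lies parallel to the comb, then let go. The other clamp, with the short, widely spaced rake, must stay unlocked.

Things in the scene. Friction and masses are not known exactly. Their poses are not given: they have to be found in the camera images.
- comb_knob (a joint): angle (rad) of the knob of the clamp holding the comb (wooden bar 220 mm long, dense pins): 0 unlocked (start), grows clockwise from above, hard stop 1.2 = locked, bar parallel to the comb. Spring detent: resistance rises to about 0.15 N m near 0.3, falls to nil at 0.6; beyond, it drives itself on to 1.2 and holds there; let go before, it springs back to 0.
- comb_knob_grip (a point): point on that knob's turning axis, 79 mm above the bench, where its bar is gripped. Black knob: disc 48 mm in diameter (top 55 mm above bench) with an upright flat bar 60 mm long, 14 mm thick, 40 mm high (top 95 mm above bench). Axes turn with the knob: x along the bar's length, y across its thickness, z up.
- rake_knob (a joint): angle (rad) of the equal knob of the other clamp, holding the rake (wooden bar 160 mm long, few wide-set pins); same meaning and detent, starts at 0, must stay unlocked. Both clamps are screwed down: plate 150 x 120 x 8 mm; comb or rake lies 85 mm from the knob's axis, pin tops 46 mm above the bench.
- rake_knob_grip (a point): the like point on the axis of the rake clamp's knob, 79 mm above the bench, with the same axes.

How it is judged (in metres and radians):
At the end, for the whole second after the job is handed in: The comb clamp's knob has clicked past its detent and rests within 10 degrees of its locked stop (above 1.02 rad of 1.2), and the rake clamp's knob is still unlocked (below 0.35 rad) (value of joint comb_knob above 1.02 rad and velocity of joint comb_knob below 0.1 rad/s and value of joint rake_knob below 0.35 rad); the robot touches nothing.
It fails at once if the rake clamp's knob was turned over its detent (value of joint rake_knob above 0.6 rad).
It also fails if it takes over 32 s, if anything falls off the work surface, if the arm or the gripper's body presses on something with over 40 N, if the wrist force passes 120 N, or if a joint passes its speed limit or range.

## Robot

A 6-joint arm with a two-finger parallel gripper is mounted at the origin on a cart in front of the work surface, level with it; the furniture and walls round the work are solid. World frame = base frame: x ahead of the robot, y to its left, z up, the work surface at z = 0. Lengths are in m, angles in degrees, forces in N, time in s.
With the tool pointing down it reaches from about 0.25 to 0.725 m from the base axis. Payload 9.7 kg.
Tool frame: the origin (TCP) lies midway between the tips of the shut fingers; the grasp point (between the pads) lies 19 mm behind it (grip_point_offset is the distance from the TCP to the grasp point, in m); y points along the fingers, z is the direction in which the jaws open and shut, and the axes are right-handed (so a half turn about y gives the same grasp; the last joint's range is limited). The gripper opens to 85 mm and grips with 20 to 120 N. Pads are 22 mm wide; open, the fingers measure 114 mm over their backs; the gripper's body (76 mm by 85 mm) begins 54 mm behind the grasp point. The pads swing forward as they close: fully open they stand 13 mm farther back than shut.
Start: joints at [67.724, 4.979, 10.078, 95.1, 0, 90], TCP at [0.208, 0.509, 0.199] pointing down, gripper open.
Joint ranges: [-179.16, 179.16], [-48.56, 103.87], [-65.8, 70.77], [-126.05, 130.52], [-82.76, 87.17], [-180, 180]. Speed limits (degrees/s): [127.2, 127.2, 147.25, 180, 180, 180].

## Interface

Orientations are given as [roll, pitch, yaw] about the fixed x, y, z axes, in that order (R = Rz(yaw) Ry(pitch) Rx(roll)).
In Python, from workcell import get_obs, camera, job_done, grip_point_offset gives the robot as it stands.
- The arm moves only by the tool move_arm, never from a script. Its argument "deltas" is a list that holds one entry, the list of rows, each a list of 4 numbers: the shift along the tool's x, y, z in m, then the turn about the tool's y in degrees. A call has 1 to 5 rows; each row is the pose to reach, as a shift and turn from the pose commanded when the call began, along the tool's axes at that moment; what a row does not reach only later rows make up. A row lasts 1/10 s, in which the tool goes at most 50 mm and 8.59 degrees, less where a joint would pass 70% of its speed; a pose out of reach is approached as far as the arm can. A call with a gripper value outside its range is refused whole. "claw" is the finger opening in m, from 0 to 0.0854, set as the call begins (left out, the last holds). The fingers move at their own pace and stop on an object; "newtons" is the grip in N (left out, the last holds). Time passes only in rows, so rows that repeat a pose let the fingers close. It gives the time, the measured TCP pose, the force and the opening at its end, in the units of the state.
- get_obs(): the state, without advancing time (a new reading comes with each control period).
- camera(name): name is "side" or "top" or "wrist"; returns a dict with "color" (384x512x3 uint8, blue, green, red), "range_z" (384x512 float32, m along the optical axis (not along the pixel's ray), 0 where there is no reading), "fx", "fy", "cx", "cy" (pixels), "T" (4x4, takes a point from camera to world coordinates). Camera axes: x right, y down, z forward; pixel columns grow to the right and rows downward; lengths in m; the calibration is good to about 2 mm. The wrist camera is an equidistant fisheye: a pixel r from the principal point sees the ray r / f radians off the axis. A picture is of the moment at which its call begins.
- job_done(): hands the job in, once; it reports no verdict.
The state is a dict: "time": time; "q": joint angles; "qd": joint speeds; "joint_efforts": joint torques, N m; "ee_pos": TCP position; "tcp_rot": TCP orientation; "wrist_force": force on the tool from outside, world axes, zero at the start; "torque": the same for the moment, N m; "opening": finger opening in m.
Only numpy, scipy, OpenCV 4.12 (cv2) and the standard library are available. Lean on these libraries where they do the work, as an engineer would, in place of code of your own. Each camera call takes 0.05 s, during which the arm holds its last target. There are 200 camera calls.

## Working session

There is one attempt and no reset: what is moved stays moved. The work goes in short steps, Python scripts to look and compute and a tool call to move; the robot and the scene stay as the last step left them, time stands still between calls to the robot, and variables do not carry over. Pictures are saved under pics/ and viewed, about 8 in all and at most 12, crops included, and the job is handed in when it is done.

Besides the shell and the picture viewer there is one more tool, called after "Request:" as name(argument=value, ...), one argument or row to a line, values as JSON. move_arm: Moves the arm, as the interface text tells. Its arguments: {"type":"object","properties":{"deltas":{"type":"array"},"claw":{"type":"number"},"newtons":{"type":"number"}},"required":["deltas"]}

```bash
mkdir -p pics; python3 - <<'E'
from workcell import *
import cv2,numpy as np,pickle
o=get_obs();print({k:np.round(v,3) for k,v in o.items()},grip_point_offset)
d={n:camera(n) for n in("top","side")}
pickle.dump(d,open("c.pkl","wb"))
for n in d:cv2.imwrite(f"pics/{n}.png",d[n]["color"]);print(n,d[n]["fx"],d[n]["cx"],d[n]["cy"],d[n]["T"].round(3))
E
```

```text
{'time': np.float64(0.0), 'q': array([ 6.7725e+01,  5.0140e+00,  1.0034e+01,  9.5101e+01, -1.0000e-03,
        9.0001e+01]), 'qd': array([-0.009, -0.013, -0.077,  0.111,  0.049, -0.096]), 'joint_efforts': array([ 1.0000e-03, -5.2039e+01,  4.6480e+01,  1.6000e-02,  0.0000e+00,
       -0.0000e+00]), 'ee_pos': array([0.208, 0.509, 0.198]), 'tcp_rot': array([-9.0081e+01, -1.0000e-03, -2.2275e+01]), 'wrist_force': array([-0.552, -0.282,  0.07 ]), 'torque': array([-0.023,  0.033,  0.009]), 'opening': np.float64(0.086)} 0.0187
top 368.27710975198227 250.26853973050873 195.29666322776362 [[ 0.016 -0.981  0.192  0.403]
 [-0.999 -0.01   0.03  -0.019]
 [-0.027 -0.193 -0.981  0.998]
 [ 0.     0.     0.     1.   ]]
side 404.20056575547176 261.3509178650482 196.06790845134432 [[-0.979 -0.12   0.166  0.438]
 [-0.204  0.552 -0.809  0.692]
 [ 0.005 -0.825 -0.565  0.606]
 [ 0.     0.     0.     1.   ]]
```

View pics/top.png

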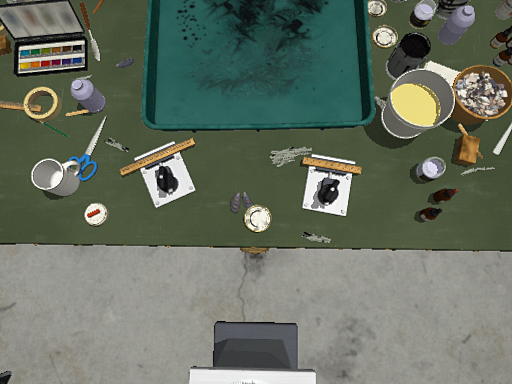

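The top view shows the left clamp (knob ~(167,180)) holding a long bar of about 78 px, and the right clamp (~(327,192)) holding a shorter bar of about 60 px. The left one should be the comb. I'll measure both.

```bash
cat >h.py <<'E'
import numpy as np,cv2
def cloud(c):
    Z=c["range_z"];h,w=Z.shape;u,v=np.meshgrid(np.arange(w),np.arange(h))
    P=np.stack([(u-c["cx"])/c["fx"]*Z,(v-c["cy"])/c["fy"]*Z,Z],-1)
    return P@c["T"][:3,:3].T+c["T"][:3,3]
E
python3 - <<'E'
from h import *;import pickle
d=pickle.load(open("c.pkl","rb"))
for n in d:
    c=d[n];P=cloud(c);col=c["color"].astype(int)
    dark=(col.max(-1)<75)&(c["range_z"]>0)
    wood=(col[...,2]-col[...,0]>50)&(c["range_z"]>0)
    for nm,x0,y0 in(("L",.42,.21),("R",.40,-.2)):
        near=np.hypot(P[...,0]-x0,P[...,1]-y0)<.16
        for lab,m in(("bartop",dark&near&(P[...,2]>.085)&(P[...,2]<.105)),("bar>.065",dark&near&(P[...,2]>.065)&(P[...,2]<.105)),("wood",wood&near&(P[...,2]>.01)&(P[...,2]<.06))):
            q=P[m]
            if len(q)<5:print(n,nm,lab,len(q));continue
            (cx,cy),(a,b),_=cv2.minAreaRect(q[:,:2].astype(np.float32))
            k=q[:,:2].mean(0);w=np.linalg.svd(q[:,:2]-k,full_matrices=False)[2][0]
            print(n,nm,lab,len(q),"c",np.round([cx,cy],3),"mean",q.mean(0).round(3),"size",round(a,3),round(b,3),"ang",round(np.degrees(np.arctan2(w[1],w[0])),1))
a=[d["top"]["color"][110:220,90:250],d["top"]["color"][110:220,250:410]]
s=d["side"]["color"]
im=np.hstack([cv2.resize(x,None,fx=2.5,fy=2.5) for x in a]);cv2.imwrite("pics/crop.png",np.vstack([im,cv2.resize(s[100:300],(800,312))]))
E
```

```text
top L bartop 0
top L bar>.065 0
top L wood 0
top R bartop 0
top R bar>.065 0
top R wood 0
side L bartop 0
side L bar>.065 0
side L wood 0
side R bartop 0
side R bar>.065 0
side R wood 0
```

View pics/crop.png

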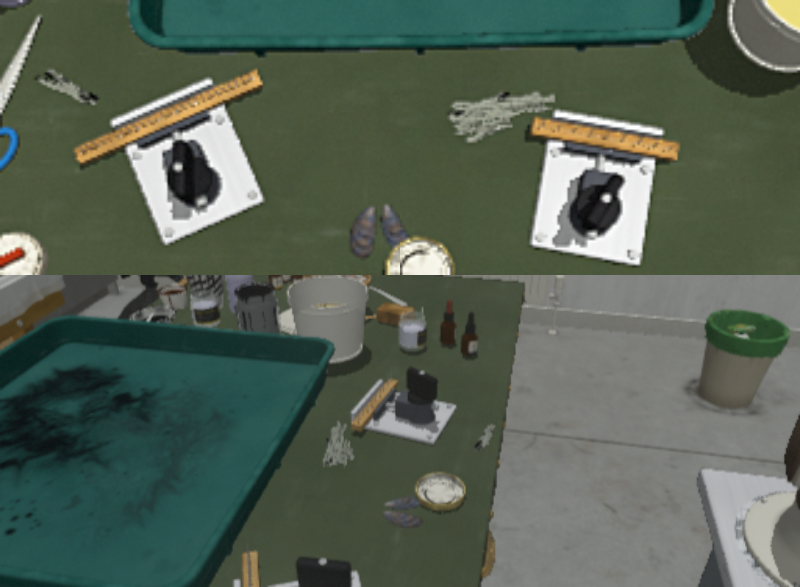

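The crops confirm it: the left clamp has the dense, long comb. My search centres were off in x, since the clamps sit near x≈0.61. I'll re-measure there.

```bash
python3 - <<'E'
from h import *;import pickle
d=pickle.load(open("c.pkl","rb"))
for n in d:
    c=d[n];P=cloud(c);col=c["color"].astype(int)
    dark=(col.max(-1)<85)&(c["range_z"]>0)
    wood=(col[...,2]-col[...,0]>40)&(c["range_z"]>0)
    print(n,P[180,167].round(3),P[192,327].round(3))
    for nm,x0,y0 in(("L",.62,.22),("R",.60,-.2)):
        near=np.hypot(P[...,0]-x0,P[...,1]-y0)
        for lab,m in(("bartop",dark&(near<.06)&(P[...,2]>.088)&(P[...,2]<.105)),("bar>.065",dark&(near<.06)&(P[...,2]>.065)&(P[...,2]<.105)),("wood",wood&(near<.16)&(P[...,2]>.01)&(P[...,2]<.06))):
            q=P[m]
            if len(q)<5:print(n,nm,lab,len(q));continue
            (cx,cy),(a,b),_=cv2.minAreaRect(q[:,:2].astype(np.float32))
            k=q[:,:2].mean(0);w=np.linalg.svd(q[:,:2]-k,full_matrices=False)[2][0]
            print(n,nm,lab,len(q),"c",np.round([cx,cy],3),"mean",q.mean(0).round(3),"size",round(a,3),round(b,3),"ang",round(np.degrees(np.arctan2(w[1],w[0])),1))
E
```

```text
top [0.624 0.228 0.067] [ 0.593 -0.184  0.085]
top L bartop 120 c [0.626 0.236] mean [0.625 0.235 0.095] size 0.058 0.013 ang -175.9
top L bar>.065 175 c [0.625 0.235] mean [0.623 0.234 0.089] size 0.059 0.014 ang -176.4
top L wood 523 c [0.704 0.273] mean [0.702 0.272 0.023] size 0.023 0.219 ang 115.3
top R bartop 106 c [ 0.597 -0.194] mean [ 0.595 -0.193  0.094] size 0.014 0.056 ang 150.1
top R bar>.065 126 c [ 0.597 -0.194] mean [ 0.594 -0.191  0.091] size 0.014 0.057 ang 149.6
top R wood 403 c [ 0.683 -0.21 ] mean [ 0.681 -0.21   0.022] size 0.16 0.023 ang 79.9
side [ 0.872 -0.159  0.027] [ 0.458 -1.401 -0.766]
side L bartop 238 c [0.626 0.239] mean [0.625 0.24  0.092] size 0.061 0.016 ang -176.4
side L bar>.065 555 c [0.626 0.239] mean [0.624 0.242 0.083] size 0.061 0.016 ang -175.6
side L wood 946 c [0.703 0.274] mean [0.695 0.29  0.02 ] size 0.019 0.221 ang 115.3
side R bartop 75 c [ 0.598 -0.192] mean [ 0.597 -0.189  0.092] size 0.015 0.058 ang 150.2
side R bar>.065 229 c [ 0.599 -0.192] mean [ 0.598 -0.187  0.082] size 0.016 0.061 ang 151.1
side R wood 234 c [ 0.685 -0.207] mean [ 0.684 -0.196  0.019] size 0.162 0.024 ang 80.5
```

Both cameras agree to about 3 mm. The comb knob is at (0.626, 0.237) with its bar at 4° and the comb at 115.3°. That difference is 68.7° = 1.2 rad clockwise, and the comb lies 86 mm away, as given. So the tool yaw should be +4° at the grasp. I'll move above the knob first.

Request:
move_arm(
  deltas=[
    [[0.05, 0, -0.0095, 0], [0.1, 0, -0.019, 0], [0.15, 0, -0.0285, 0], [0.2, 0, -0.038, 0], [0.245, 0, -0.0465, 0]],
  ],
  claw=0.0854,
)

```text
time: 0.6
ee_pos: [0.4189, 0.3716, 0.1989]
tcp_rot: [-90.0, 0.0, -22.3]
wrist_force: [0.6, 1.1, 0.7]
opening: 0.0851
```

Request:
move_arm(
  deltas=[
    [[0.05, 0, -0.0095, -5], [0.1, 0, -0.019, -10], [0.15, 0, -0.0285, -16], [0.2, 0, -0.038, -21], [0.245, 0, -0.0465, -26.3]],
  ],
)

```text
time: 1.1
ee_pos: [0.6281, 0.2356, 0.1986]
tcp_rot: [-90.0, 0.0, 4.2]
wrist_force: [0.3, 1.1, 0.4]
opening: 0.0854
```

Request:
move_arm(
  deltas=[
    [[0, 0, 0, 0], [0, 0, 0, 0], [0, 0, 0, 0]],
  ],
)

```text
time: 1.4
ee_pos: [0.6261, 0.2376, 0.199]
tcp_rot: [-90.0, 0.0, 4.0]
wrist_force: [0.6, 0.9, -0.1]
opening: 0.0855
```

Request:
move_arm(
  deltas=[
    [[0, 0.035, 0, 0], [0, 0.07, 0, 0], [0, 0.105, 0, 0], [0, 0.136, 0, 0], [0, 0.136, 0, 0]],
  ],
)

```text
time: 1.9
ee_pos: [0.6232, 0.2375, 0.059]
tcp_rot: [-90.1, 0.4, 4.1]
wrist_force: [-0.2, -0.4, 0.5]
opening: 0.0851
```

Request:
move_arm(
  deltas=[
    [[0, 0, 0, 0], [0, 0, 0, 0], [0, 0, 0, 0], [0, 0, 0, 0], [0, 0, 0, 0]],
  ],
  claw=0.0,
  newtons=50,
)

```text
time: 2.4
ee_pos: [0.6271, 0.2372, 0.0639]
tcp_rot: [-90.0, -0.1, 4.0]
wrist_force: [-0.3, 0.6, -1.3]
opening: 0.0121
```

Request:
move_arm(
  deltas=[
    [[0, 0, 0, 0], [0, 0, 0, 0], [0, 0, 0, 0], [0, 0, 0, 0], [0, 0, 0, 0]],
  ],
)

```text
time: 2.9
ee_pos: [0.6267, 0.2371, 0.063]
tcp_rot: [-90.0, 0.0, 4.0]
wrist_force: [0.3, 0.6, -0.2]
opening: -0.0001
```

The fingers shut to 0, so they aren't holding the bar. I'll look.

```bash
cat >look.py <<'E'
import sys,cv2,numpy as np
from workcell import *
n=sys.argv[1]
s=camera("side")["color"];t=camera("top")["color"];w=camera("wrist")["color"]
cv2.imwrite(f"pics/{n}.png",np.vstack([np.hstack([cv2.resize(s[230:,100:356],(400,240)),cv2.resize(t[110:230,90:290],(400,240))]),cv2.resize(w,(480,360),interpolation=cv2.INTER_AREA)[:,:480].copy() if 0 else cv2.copyMakeBorder(cv2.resize(w,(480,350)),0,0,0,320,0)]))
E
python3 look.py a
```

```text
(no output)
```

View pics/a.png

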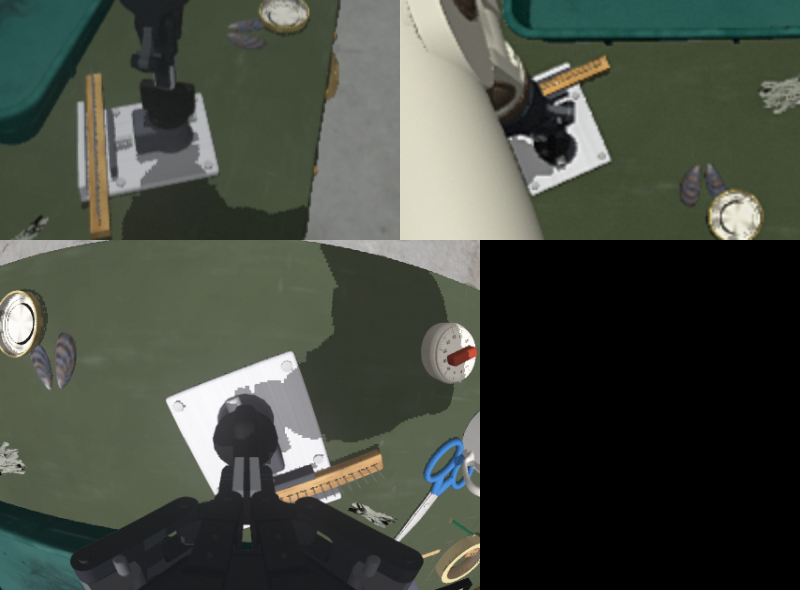

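The fingers look shut above or beside the bar: the wrist view has the tips at about (247,470) and the disc at about (245,425). I'll measure the gripper and bar by depth.

```bash
python3 - <<'E'
from workcell import *;from h import *
o=get_obs();print({k:np.round(v,3) for k,v in o.items()})
for n in("side","top"):
    c=camera(n);P=cloud(c);g=c["color"].max(-1)
    m=(np.hypot(P[...,0]-.626,P[...,1]-.237)<.07)&(P[...,2]>.06)&(c["range_z"]>0)
    for lo in np.arange(.06,.2,.01):
        q=P[m&(P[...,2]>=lo)&(P[...,2]<lo+.01)]
        if len(q):print(n,round(lo,2),len(q),"x",np.percentile(q[:,0],[2,50,98]).round(3),"y",np.percentile(q[:,1],[2,50,98]).round(3))
    if n=="side":
        v,u=np.where(m);print(u.min(),u.max(),v.min(),v.max())
        cr=c["color"][max(v.min(),0):v.max()+30,u.min()-30:u.max()+30];cv2.imwrite("pics/b.png",np.clip(cv2.resize(cr,None,fx=4,fy=4).astype(float)*2,0,255).astype(np.uint8)[:600,:800])
E
```

```text
{'time': np.float64(3.05), 'q': array([ 2.0728e+01,  2.1025e+01,  1.4007e+01,  8.2982e+01, -2.0000e-03,
        1.6704e+01]), 'qd': array([ 0.03 ,  0.066, -0.03 , -0.047,  0.035, -0.013]), 'joint_efforts': array([-5.0000e-03, -6.9806e+01,  4.7003e+01,  3.0000e-03, -0.0000e+00,
        0.0000e+00]), 'ee_pos': array([0.627, 0.237, 0.063]), 'tcp_rot': array([-90.002,  -0.   ,   4.024]), 'wrist_force': array([-0.383,  0.314,  0.283]), 'torque': array([ 0.009, -0.018, -0.028]), 'opening': np.float64(-0.0)}
side 0.06 130 x [0.597 0.623 0.652] y [0.24  0.244 0.247]
side 0.07 144 x [0.596 0.623 0.653] y [0.238 0.244 0.247]
side 0.08 146 x [0.596 0.623 0.652] y [0.233 0.244 0.247]
side 0.09 167 x [0.598 0.619 0.654] y [0.231 0.241 0.246]
side 0.1 51 x [0.615 0.621 0.636] y [0.236 0.249 0.252]
side 0.11 60 x [0.615 0.62  0.636] y [0.234 0.251 0.253]
side 0.12 36 x [0.615 0.618 0.631] y [0.231 0.245 0.253]
side 0.13 18 x [0.612 0.614 0.63 ] y [0.232 0.238 0.251]
side 0.14 68 x [0.611 0.615 0.632] y [0.214 0.251 0.273]
side 0.15 52 x [0.611 0.614 0.632] y [0.199 0.254 0.283]
side 0.16 103 x [0.6
[... 416 characters left out ...]
.605 0.627] y [0.228 0.229 0.237]
top 0.09 50 x [0.597 0.607 0.618] y [0.228 0.234 0.241]
top 0.1 9 x [0.614 0.616 0.62 ] y [0.227 0.231 0.243]
top 0.11 12 x [0.614 0.616 0.62 ] y [0.223 0.232 0.248]
top 0.12 9 x [0.614 0.615 0.623] y [0.224 0.233 0.242]
top 0.13 6 x [0.614 0.615 0.62 ] y [0.223 0.231 0.24 ]
top 0.14 15 x [0.612 0.615 0.62 ] y [0.209 0.223 0.246]
top 0.15 33 x [0.614 0.622 0.631] y [0.198 0.212 0.228]
top 0.16 25 x [0.609 0.617 0.626] y [0.189 0.204 0.229]
top 0.17 19 x [0.61  0.617 0.625] y [0.178 0.199 0.227]
top 0.18 60 x [0.612 0.624 0.643] y [0.175 0.185 0.218]
top 0.19 57 x [0.608 0.627 0.639] y [0.179 0.187 0.217]
top 0.2 31 x [0.617 0.627 0.635] y [0.192 0.199 0.208]
```

View pics/b.png

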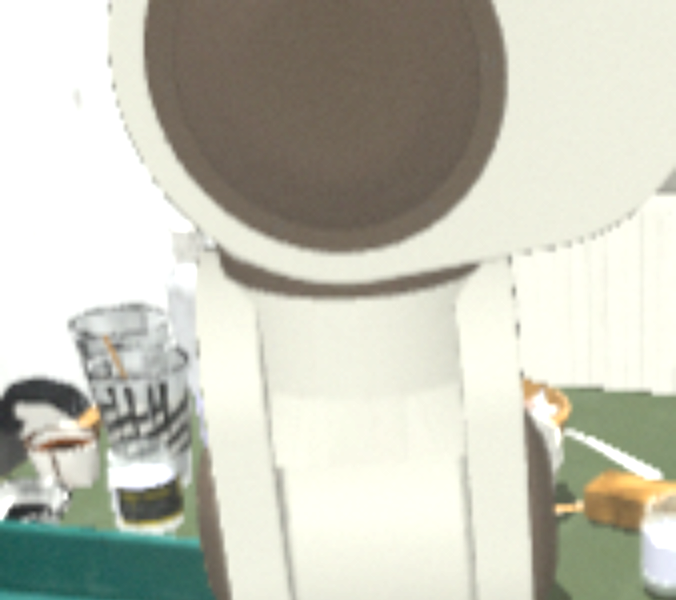

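Depth shows the shut fingers centred on the axis (y 0.223–0.253, x 0.615–0.636), but only above z≈0.095, and only the bar is below that. So the real tips are about 35 mm higher than the reported TCP of 0.063. I'll raise the arm with the fingers shut and measure the tip height directly.

Request:
move_arm(
  deltas=[
    [[0, -0.03, 0, 0], [0, -0.06, 0, 0], [0, -0.06, 0, 0], [0, -0.06, 0, 0]],
  ],
)

```text
time: 3.55
ee_pos: [0.6271, 0.2373, 0.1237]
tcp_rot: [-90.0, -0.1, 4.0]
wrist_force: [0.5, 0.1, -0.3]
opening: -0.0001
```

```bash
python3 - <<'E'
from workcell import *;from h import *
o=get_obs();print(o["ee_pos"],o["opening"],o["time"])
c=camera("side");P=cloud(c)
m=(np.hypot(P[...,0]-.626,P[...,1]-.237)<.05)&(c["range_z"]>0)
for lo in np.arange(.05,.23,.01):
    q=P[m&(P[...,2]>=lo)&(P[...,2]<lo+.01)]
    if len(q):print(round(lo,2),len(q),"x",np.percentile(q[:,0],[2,50,98]).round(3),"y",np.percentile(q[:,1],[2,50,98]).round(3))
q=P[m&(P[...,2]>.102)];print("tip",np.sort(q[:,2])[:8].round(4))
cr=c["color"][230:,130:290];cv2.imwrite("pics/d.png",np.clip(cv2.resize(cr,None,fx=3.5,fy=3.5).astype(float)*2,0,255).astype(np.uint8))
E
```

```text
[0.62709969 0.23734134 0.12371344] -8.05742137268345e-05 3.55
0.05 255 x [0.601 0.624 0.648] y [0.242 0.249 0.261]
0.06 128 x [0.596 0.625 0.653] y [0.238 0.244 0.247]
0.07 143 x [0.596 0.623 0.652] y [0.237 0.244 0.247]
0.08 142 x [0.596 0.624 0.653] y [0.234 0.244 0.247]
0.09 223 x [0.597 0.625 0.653] y [0.232 0.24  0.246]
0.15 12 x [0.617 0.624 0.635] y [0.243 0.245 0.246]
0.16 61 x [0.615 0.62  0.637] y [0.232 0.249 0.252]
0.17 72 x [0.615 0.621 0.636] y [0.233 0.25  0.253]
0.18 58 x [0.615 0.62  0.632] y [0.234 0.25  0.253]
0.19 16 x [0.614 0.615 0.616] y [0.227 0.239 0.251]
0.2 92 x [0.612 0.616 0.633] y [0.21  0.251 0.273]
0.21 61 x [0.612 0.615 0.634] y [0.197 0.254 0.282]
0.22 128 x [0.608 0.613 0.629] y [0.193 0.253 0.286]
tip [0.1549 0.1557 0.1562 0.1566 0.1571 0.1571 0.1573 0.1576]
```

View pics/d.png

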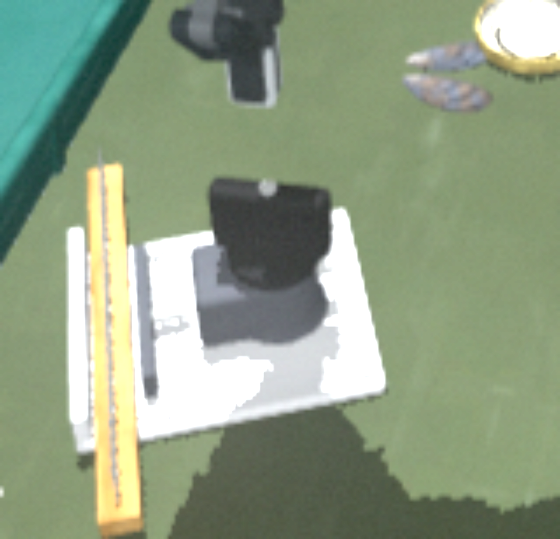

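The picture shows the shut fingertips at about (255,100), directly above the intact, unturned bar. By depth the true tip is z≈0.155 against a reported 0.124, so the tool sits 32 mm higher than reported while x and y agree. I'll open, descend with that correction (reported z≈0.031), then close.

Request:
move_arm(
  deltas=[
    [[0, 0, 0, 0], [0, 0, 0, 0], [0, 0, 0, 0], [0, 0, 0, 0], [0, 0, 0, 0]],
  ],
  claw=0.0854,
)

```text
time: 4.1
ee_pos: [0.6266, 0.2371, 0.1229]
tcp_rot: [-90.0, 0.0, 4.0]
wrist_force: [0.2, 0.0, 0.3]
opening: 0.0723
```

Request:
move_arm(
  deltas=[
    [[0, 0.03, 0, 0], [0, 0.055, 0, 0], [0, 0.08, 0, 0], [0, 0.092, 0, 0], [0, 0.092, 0, 0]],
  ],
)

```text
time: 4.6
ee_pos: [0.6256, 0.2367, 0.0292]
tcp_rot: [-90.0, 0.2, 4.0]
wrist_force: [0.2, 0.2, -0.3]
opening: 0.0851
```

Request:
move_arm(
  deltas=[
    [[0, 0, 0, 0], [0, 0, 0, 0], [0, 0, 0, 0], [0, 0, 0, 0], [0, 0, 0, 0]],
  ],
  claw=0.0,
  newtons=50,
)

```text
time: 5.1
ee_pos: [0.627, 0.2364, 0.0318]
tcp_rot: [-90.1, -0.1, 4.0]
wrist_force: [-2.4, -16.5, 13.4]
opening: 0.0134
```

Request:
move_arm(
  deltas=[
    [[0, 0, 0, 0], [0, 0, 0, 0], [0, 0, 0, 0]],
  ],
)

```text
time: 5.4
ee_pos: [0.627, 0.2363, 0.0318]
tcp_rot: [-90.1, -0.0, 4.0]
wrist_force: [-0.9, -5.4, 4.2]
opening: 0.013
```

The fingers now hold the 14 mm bar, opening 13 mm. I'll turn clockwise, which is positive about tool y.

Request:
move_arm(
  deltas=[
    [[0, 0, 0, 5], [0, 0, 0, 10], [0, 0, 0, 15], [0, 0, 0, 20], [0, 0, 0, 25]],
  ],
)

```text
time: 5.9
ee_pos: [0.627, 0.2361, 0.0318]
tcp_rot: [-90.1, -0.1, -21.2]
wrist_force: [-0.1, -6.4, 5.5]
opening: 0.0132
```

Request:
move_arm(
  deltas=[
    [[0, 0, 0, 5], [0, 0, 0, 10], [0, 0, 0, 15], [0, 0, 0, 20], [0, 0, 0, 25]],
  ],
)

```text
time: 6.4
ee_pos: [0.627, 0.236, 0.0318]
tcp_rot: [-90.0, -0.1, -46.2]
wrist_force: [-1.7, -6.1, 4.6]
opening: 0.0134
```

Request:
move_arm(
  deltas=[
    [[0, 0, 0, 5], [0, 0, 0, 10], [0, 0, 0, 15], [0, 0, 0, 17.5], [0, 0, 0, 17.5]],
  ],
)

```text
time: 6.9
ee_pos: [0.627, 0.236, 0.0318]
tcp_rot: [-90.0, -0.1, -63.6]
wrist_force: [-0.5, -6.3, 5.5]
opening: 0.0132
```

```bash
python3 - <<'E'
from workcell import *;from h import *
o=get_obs();print({k:np.round(o[k],3) for k in("q","wrist_force","torque","opening")})
c=camera("side");P=cloud(c)
q=P[(np.hypot(P[...,0]-.626,P[...,1]-.237)<.036)&(P[...,2]>.065)&(P[...,2]<.1)&(c["range_z"]>0)&(c["color"].max(-1)<85)]
k=q.mean(0);w=np.linalg.svd((q-k)[:,:2],full_matrices=False)[2][0];print(len(q),k,np.degrees(np.arctan2(w[1],w[0])))
E
```

```text
{'q': array([20.673, 21.358, 10.983, 79.613, -0.106, 84.296]), 'wrist_force': array([-0.512, -6.274,  5.513]), 'torque': array([-1.236,  0.062, -0.09 ]), 'opening': np.float64(0.013)}
416 [0.62220014 0.24688145 0.08685992] 115.85800097175556
```

The bar followed: it now lies at 115.9°, against the comb's 115.3°. I'll release and rise.

Request:
move_arm(
  deltas=[
    [[0, 0, 0, 0], [0, 0, 0, 0], [0, 0, 0, 0], [0, 0, 0, 0], [0, 0, 0, 0]],
  ],
  claw=0.0854,
)

```text
time: 7.45
ee_pos: [0.6266, 0.2373, 0.031]
tcp_rot: [-90.0, 0.0, -63.5]
wrist_force: [-0.2, 0.1, 0.1]
opening: 0.0841
```

Request:
move_arm(
  deltas=[
    [[0, 0, 0, 0], [0, 0, 0, 0], [0, -0.03, 0, 0], [0, -0.06, 0, 0], [0, -0.1, 0, 0]],
  ],
)

```text
time: 7.95
ee_pos: [0.6259, 0.2368, 0.1307]
tcp_rot: [-90.1, 0.0, -63.5]
wrist_force: [1.7, 0.6, -0.4]
opening: 0.0856
```

Request:
move_arm(
  deltas=[
    [[0, -0.03, 0, 0], [0, -0.07, 0, 0], [0, -0.07, 0, 0], [0, -0.07, 0, 0], [0, -0.07, 0, 0]],
  ],
)

```text
time: 8.45
ee_pos: [0.6264, 0.237, 0.1998]
tcp_rot: [-90.1, 0.0, -63.5]
wrist_force: [0.0, -0.4, -1.5]
opening: 0.0852
```

```bash
python3 - <<'E'
from workcell import *;from h import *
o=get_obs();print({k:np.round(o[k],3) for k in("time","ee_pos","wrist_force","opening")})
c=camera("side");P=cloud(c)
for x,y in((.626,.237),(.597,-.193)):
    q=P[(np.hypot(P[...,0]-x,P[...,1]-y)<.036)&(P[...,2]>.085)&(P[...,2]<.1)&(c["range_z"]>0)&(c["color"].max(-1)<85)]
    k=q.mean(0);w=np.linalg.svd((q-k)[:,:2],full_matrices=False)[2][0];print(len(q),k.round(3),np.degrees(np.arctan2(w[1],w[0])))
cv2.imwrite("pics/e.png",c["color"])
E
```

```text
{'time': np.float64(8.45), 'ee_pos': array([0.626, 0.237, 0.2  ]), 'wrist_force': array([ 0.047, -0.445, -1.456]), 'opening': np.float64(0.085)}
214 [0.624 0.243 0.092] 115.48776880101977
93 [ 0.597 -0.189  0.091] 150.04155274614402
```

View pics/e.png

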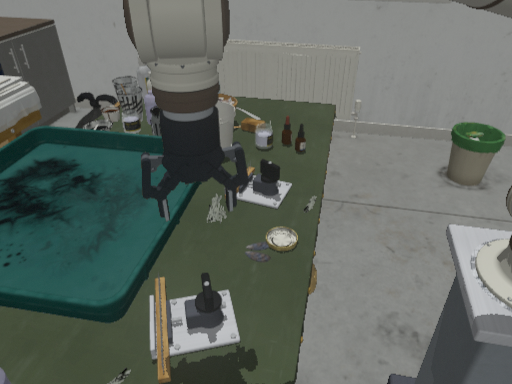

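The view shows the comb knob at about (206,297) with its bar parallel to the comb, the gripper clear above it, and the rake knob at about (268,175) unchanged.

```bash
python3 -c "from workcell import *;print(job_done())"
```

```text
the job is handed in; nothing more can be done
None
```

I turned the comb clamp's wing knob clockwise by gripping its bar and rotating it 67.5°, then let go, raised the arm clear and handed the job in at about 8.5 s.

- **First grasp:** it missed because the true fingertips sit about 32 mm higher than the reported tool position. The fingers closed on air just above the bar. I measured that offset by depth, corrected the descent, and the second grasp held.
- **Comb knob:** after release its bar lies at 115.5° and the comb at 115.3°, so it is on its locked stop.
- **Rake knob:** its bar is still at 150.0°, the same as at the start, so it is still unlocked.
- **Robot:** the gripper is open and clear of everything, with wrist force around 1.5 N at the last reading.

Apart from that height offset, nothing failed or disagreed in the last checks. No verdict was reported at hand-in.

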